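# Lock the syringe stand's pusher: snug plus an eighth of a turn

### The job

On the syringe stand, slide the pusher block along its rods until it just touches the end of the syringe's plunger, without pushing the plunger in. Then lock it there: turn the knob on the block clockwise until it bites (the resistance rises sharply), and from that point give it one eighth of a turn (45 degrees) more, and let go. Do not disturb the other things on the bench.

Things in the scene. Friction and masses are not known exactly. Their poses are not given: they have to be found in the camera images.
- stand: Syringe stand fixed to the bench: grey base plate 130 (x) x 400 (y) x 12 mm high, two steel rods along y, an aluminium end block 47 mm high at each end, and at the +y end a clear syringe along y in white cradles (top 65 mm above the bench). Origin: on the bench, 10 mm towards +y from the plate's middle; y runs along the rods from pusher to syringe, z up.
- pusher: Aluminium pusher block 70 (x) x 44 (y) mm, its underside 16 and top 78 mm above the bench, sliding along the stand's y axis and unable to turn; axes parallel to the stand's. Origin: below the block's middle at bench level. Sliding takes about 4 N. It starts 30 to 80 mm short of the plunger; once it touches, going on takes about 15 N and wrongly pushes the plunger in.
- pusher_face (a point): Point on the pusher block's +y face, 50 mm above the bench, 22.5 mm from the pusher's origin along y. It coincides with plunger_end when the block touches the plunger.
- plunger_end (a point): Centre of the outer (-y) face of the plunger's white thumb disc, 28 mm across, 50 mm above the bench, facing the pusher block. The plunger slides in towards +y only when pushed with more than about 15 N.
- knob: Black T-shaped lock knob on the pusher block. Turned clockwise seen from above it runs freely (0.03 N m) for 0.4 to 1.9 rad, different each time, then bites: the torque rises abruptly to about 0.35 N m and stays near that as it turns on. It stays where it is left, no spring-back. It may be regrasped. Origin: on the turning axis, 81 mm above the bench; z up, x along the grip bar.
- knob_grip (a point): Place to grip the knob: on its turning axis (the vertical through the pusher block's middle), 110 mm above the bench. Here the knob is an upright grip bar 42 mm long along this point's x axis and 14 mm thick along its y axis, its top 119 mm above the bench; below it is a disc 44 mm across, from 81 to 89 mm above the bench.
- shoe_mid (a point): Middle of the rubber clamp shoe, 30 x 30 x 6 mm, hidden under the pusher block, 18 mm above the pusher's origin before the knob bites. After the bite it is drawn up 1 mm per radian of knob turn (0.785 mm for an eighth of a turn): too little to see.
- jar: Bystander: amber jar with white cap, 52 mm across, 75 mm high; origin at the centre of its underside.
- pot: Bystander: open steel pot, 68 mm across, 55 mm high; origin at the centre of its underside.
- dish: Bystander: flat steel instrument dish 90 x 150 x 25 mm; origin at the centre of its underside.

How it is judged:
By the outcome, as a careful person would: the job done as asked, in the order asked, and still so for the second after the job is handed in, with the robot touching nothing.
It also fails if it takes over 72 s, if anything falls off the work surface, if the arm or the gripper's body presses on something with over 40 N, if the wrist force passes 120 N, or if a joint passes its speed limit or range.

### The arm

A 6-joint arm with a two-finger parallel gripper is mounted at the origin on the work surface. World frame = base frame: x ahead of the robot, y to its left, z up, the work surface at z = 0. Lengths are in mm, angles in rad, forces in N, time in s.
With the tool pointing down it reaches from about 350 to 725 mm from the base axis. Payload 6 kg.
Tool frame: the origin (TCP) lies at the very end of the fingers, on their centre line; the grasp point (between the pads) lies 19 mm behind it (arm.grip_depth is the y of the grasp point in the tool frame, in mm); y points along the fingers, z is the direction in which the jaws open and shut, and the axes are right-handed (so a half turn about y gives the same grasp; the last joint's range is limited). The gripper opens to 85 mm and grips with 20 to 120 N. Pads are 22 mm wide; open, the fingers measure 114 mm over their backs; the gripper's body (76 mm by 85 mm) begins 54 mm behind the grasp point. The pads swing forward as they close: fully open they stand 13 mm farther back than shut.
Start: joints at [1.527, 0.04, 0.085, 0, -1.615, -0.334], TCP at [221.299, 557.674, 231.261] pointing down, gripper open.
Joint ranges: [-2.56, 2.56], [-1.29, 2.01], [-1.08, 1.49], [-3.29, 1.98], [-2.81, -0.18], [-2.99, 2.99]. Speed limits (rad/s): [2.57, 2.57, 3.01, 3.14, 3.14, 3.14].

### API

Orientations are given as a unit quaternion [w, x, y, z].
In Python, from rig import arm, planner, vision gives the robot as it stands. Calls block until the motion is done:
- arm.reach(position, orientation): joint-space move of the TCP to a pose.
- arm.line_to(position, rot=None, vel=150, contact_N=None): straight line of the TCP; rot=None keeps the orientation; vel is the mean speed in mm/s. With contact_N (N) it stops when the force on the tool has changed by that much, and returns True; else False.
- arm.movej(angles): joint-space move.
- arm.open_gripper() and arm.close(): open the fingers fully, or close them until they stop; the grip force is fixed at half the most.
- arm.hold(seconds).
- planner.ik(position, orientation): joint angles nearest the present ones, or None.
- vision.camera(name): name is "scene" or "top" or "wrist"; returns a dict with "color" (400x640x3 uint8, red, green, blue), "camera_matrix" (3x3 intrinsics, pixels), "k1" (the pictures are not rectified: a ray, as slopes to the right and down, at radius r is drawn at 1 + k1 r^2 times it, then the intrinsics apply), "R" (3x3) and "t" (3): a world point X has camera coordinates R X + t; the wrist camera has in their place "mount" (4x4, takes a point from camera to tool coordinates, whose origin is the TCP and whose axes are the tool frame's). Camera axes: x right, y down, z forward; pixel columns grow to the right and rows downward; lengths in mm; the calibration is good to about 2 mm. A picture is of the moment at which its call begins: read the wrist's pose just before it. There is no depth.
A pose or a line that the arm cannot do raises arm.IKError and nothing moves.
- arm.hand_in(): hands the job in, once; it reports no verdict.
Readings, each from a call of its own:
- arm.current_time_s(): time.
- arm.current_joints(): joint angles.
- arm.current_qd(): joint speeds.
- arm.current_tau(): joint torques, N m.
- arm.current_tcp_pos(): TCP position.
- arm.current_ee_rot(): TCP orientation.
- arm.current_force(): force on the tool from outside, world axes, zero at the start.
- arm.current_wrist_torque(): the same for the moment, N m.
- arm.current_opening(): opening from 0.0 (shut) to 1.0 (fully open).
Only numpy, scipy, OpenCV 4.12 (cv2) and the standard library are available. Lean on these libraries where they do the work, as an engineer would, in place of code of your own. Each camera call takes 0.05 s, during which the arm holds its last target.

## Working session

There is one attempt and no reset: what is moved stays moved. The work goes in short steps, each a Python script; the robot and the scene stay as the last script left them, time stands still between calls to the robot, and variables do not carry over. Pictures are saved under pics/ and viewed, and the job is handed in when it is done.

```bash
mkdir -p pics; ls
python3 - <<'E'
from rig import arm, planner, vision
import cv2
for n in ["scene","top","wrist"]:
    c=vision.camera(n); cv2.imwrite(f"pics/{n}0.png",c["color"][:,:,::-1])
    print(n,{k:(v.tolist() if hasattr(v,'tolist') else v) for k,v in c.items() if k!="color"})
print(arm.current_tcp_pos(),arm.current_ee_rot(),arm.current_time_s(),arm.grip_depth,arm.current_force(),arm.current_wrist_torque())
E
```

```text
pics
scene {'camera_matrix': [[419.1860337873263, 0.0, 323.23030944890866], [0.0, 419.1860337873263, 199.05113296175108], [0.0, 0.0, 1.0]], 'k1': 0.03325848765025405, 'R': [[-0.4961890819995871, 0.8680894824448386, -0.01473245984413376], [0.7280379076446606, 0.40677247416425105, -0.5518124312614551], [-0.473029808719061, -0.28452909294296386, -0.8338381109857373]], 't': [172.19339868131024, -483.25131551186314, 1398.8784836522975]}
top {'camera_matrix': [[436.3324585371855, 0.0, 331.21012971611987], [0.0, 436.3324585371855, 197.4697896825855], [0.0, 0.0, 1.0]], 'k1': -0.07518334306295045, 'R': [[-0.004323317640919369, -0.9999262831979773, 0.01134623701736356], [-0.9938262933386163, 0.003038488786053012, -0.11090566376305282], [0.11086301273825287, -0.011755669090932569, -0.9937661679946761]], 't': [167.9015698965742, 664.1385738057049, 1036.438783452724]}
wrist {'camera_matrix': [[348.1056549044725, 0.0, 319.21096642863614], [0.0, 348.1056549044725, 199.43373095074173], [0.0, 0.0, 1.0]], 'k1': -0.0013633684267456748, 'mount': [[-0.0005827249102519235, 0.9473842431267103, 0.32009804171052003, -81.0815656692618], [-0.00020425830979293476, -0.3200982021444084, 0.9473843461143214, -143.12040461903206], [0.9999998093550928, 0.00048668177309595963, 0.0003800403003420031, 0.21010578162117266], [0.0, 0.0, 0.0, 1.0]]}
[221.18560764 557.47639121 230.50145484] [ 0.13282262 -0.13271884 -0.6940503   0.69500938] 0.15 -18.700000000000003 [-0.570185   -0.69539624  0.34502181] [ 0.00912809 -0.00381909 -0.00991354]
```

View pics/scene0.png

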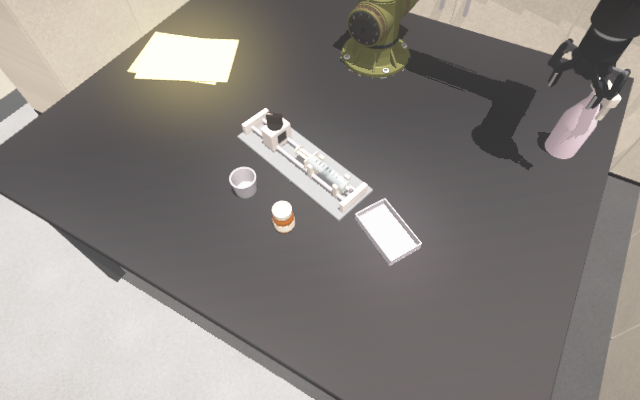

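View pics/top0.png

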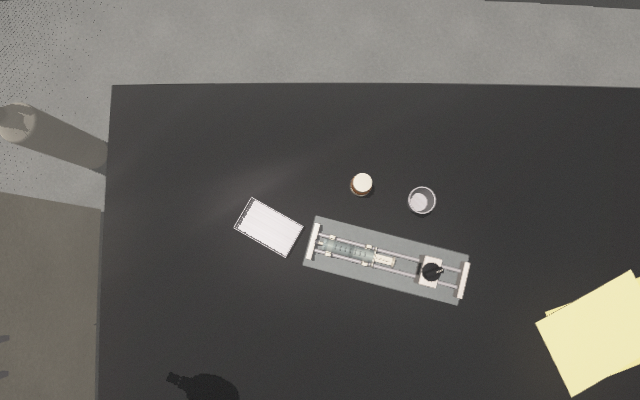

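View pics/wrist0.png

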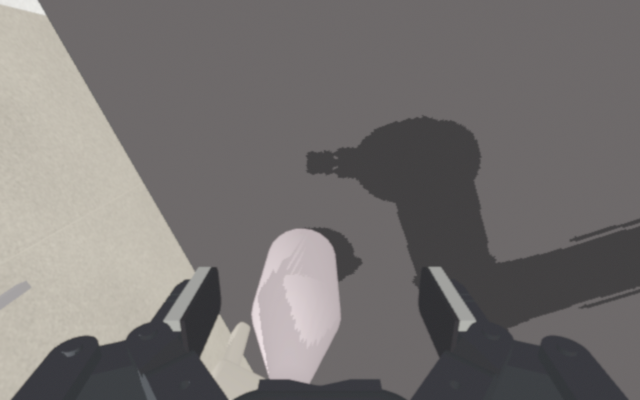

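The pusher is at about (431,271) in the top image and the plunger disc at about (394,262). A pink bottle stands under the gripper. Next I'll enlarge the crops.

```bash
cat > h.py <<'E'
from rig import arm, planner, vision
import numpy as np, cv2
from scipy.spatial.transform import Rotation as Ro
def q2R(q): return Ro.from_quat([q[1],q[2],q[3],q[0]]).as_matrix()
def R2q(R):
    q=Ro.from_matrix(R).as_quat(); return np.array([q[3],q[0],q[1],q[2]])
def ext(c,pose=None):
    if "R" in c: return np.array(c["R"]),np.array(c["t"])
    p,q=pose; T=np.eye(4);T[:3,:3]=q2R(q);T[:3,3]=p
    M=np.linalg.inv(T@np.array(c["mount"])); return M[:3,:3],M[:3,3]
def unproj(c,uv,z,pose=None):
    K=np.array(c["camera_matrix"]);R,t=ext(c,pose)
    d=cv2.undistortPoints(np.array([[uv]],float),K,np.array([c["k1"],0,0,0,0.]))[0,0]
    w=R.T@np.array([d[0],d[1],1]); o=-R.T@t
    return o+w*(z-o[2])/w[2]
def proj(c,X,pose=None):
    R,t=ext(c,pose)
    return cv2.projectPoints(np.array(X,float).reshape(-1,1,3),cv2.Rodrigues(R)[0],t,np.array(c["camera_matrix"]),np.array([c["k1"],0,0,0,0.]))[0][:,0]
def snap(n):
    pose=(np.array(arm.current_tcp_pos()),np.array(arm.current_ee_rot()))
    c=vision.camera(n); return c,(pose if n=="wrist" else None)
def crop(img,x0,y0,x1,y1,s,f):
    cv2.imwrite(f,cv2.resize(np.ascontiguousarray(img[y0:y1,x0:x1,::-1]),None,fx=s,fy=s,interpolation=cv2.INTER_CUBIC))
E
python3 - <<'E'
from h import *
c=cv2.imread("pics/top0.png")[:,:,::-1]; crop(c,295,205,480,310,4.3,"pics/topc.png")
c=vision.camera("top")
for n,uv,z in [("corner1",(316,216),12),("c2",(469,255),12),("c3",(458,304),12),("c4",(303,266),12),("knob",(431,271),115),("disc",(394,262),60),("jar",(362,184),75),("pot",(421,200),55),("dish",(268,227),20)]:
    print(n,unproj(c,uv,z).round(1))
R=q2R(arm.current_ee_rot()); print(R.round(3))
E
```

```text
corner1 [620.9 203.4  12. ]
c2 [ 521.2 -179.8   12. ]
c3 [ 400.5 -148.3   12. ]
c4 [497.1 235.7  12. ]
knob [488.6 -57.7 115. ]
disc [507.4  17.3  60. ]
jar [692.4  92.5  75. ]
pot [655.8 -52.1  55. ]
dish [593.4 322.1  20. ]
[[-0.929 -0.    -0.369]
 [ 0.369 -0.001 -0.929]
 [-0.    -1.     0.001]]
```

View pics/topc.png

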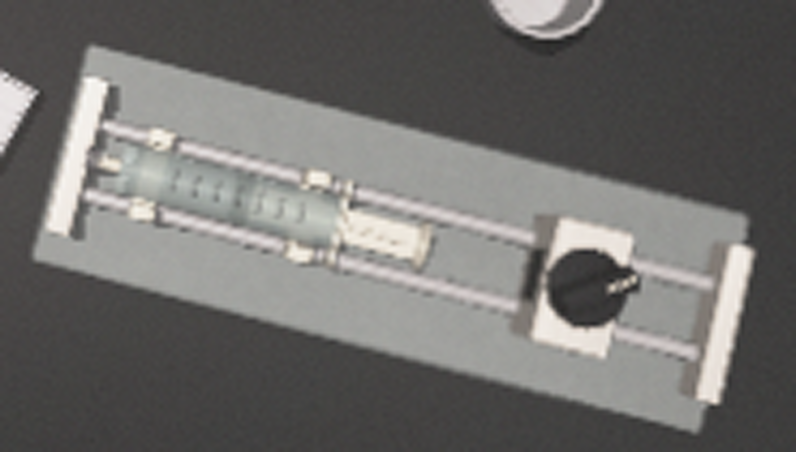

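Run:
```python
from h import *
yh=np.array([.248,.969,0]);yh/=np.linalg.norm(yh)
print(arm.current_joints())
P=np.array([500,-25,215.])
for a in np.arange(-180,180,30):
    z=Ro.from_euler('z',a,degrees=True).apply(yh); y=np.array([0,0,-1.]); x=np.cross(y,z)
    q=R2q(np.array([x,y,z]).T); s=planner.ik(P,q)
    print(a,x.round(2),None if s is None else np.round(s,2))
```

```text
[ 1.52668612e+00  4.05669610e-02  8.42250044e-02 -2.57572600e-04
 -1.61551399e+00 -3.33708367e-01]
-180 [-0.97  0.25  0.  ] [ 0.35 -0.23 -0.2   0.   -1.6   0.97]
-150 [-0.96 -0.27 -0.  ] [ 0.35 -0.23 -0.2   0.   -1.6   1.49]
-120 [-0.7  -0.72 -0.  ] [ 0.35 -0.23 -0.2   0.   -1.6   2.01]
-90 [-0.25 -0.97 -0.  ] [ 0.35 -0.23 -0.2   0.   -1.6   2.54]
-60 [ 0.27 -0.96  0.  ] None
-30 [ 0.72 -0.7   0.  ] [ 0.35 -0.23 -0.2   0.   -1.6  -2.7 ]
0 [ 0.97 -0.25  0.  ] [ 0.35 -0.23 -0.2   0.   -1.6  -2.17]
30 [0.96 0.27 0.  ] [ 0.35 -0.23 -0.2   0.   -1.6  -1.65]
60 [0.7  0.72 0.  ] [ 0.35 -0.23 -0.2   0.   -1.6  -1.13]
90 [0.25 0.97 0.  ] [ 0.35 -0.23 -0.2   0.   -1.6  -0.6 ]
120 [-0.27  0.96  0.  ] [ 0.35 -0.23 -0.2   0.   -1.6  -0.08]
150 [-0.72  0.7   0.  ] [ 0.35 -0.23 -0.2   0.   -1.6   0.44]
```

Run:
```python
from h import *
yh=np.array([.248,.969,0]);yh/=np.linalg.norm(yh)
p=np.array(arm.current_tcp_pos()); arm.line_to(p+[0,0,40],vel=200)
P=np.array([505,-20,215.]); z=-yh; y=np.array([0,0,-1.]); x=np.cross(y,z)
arm.reach(P,R2q(np.array([x,y,z]).T))
c,po=snap("wrist"); cv2.imwrite("pics/w1.png",c["color"][:,:,::-1])
np.savez("w1.npz",p=po[0],q=po[1]); print(po,arm.current_time_s())
```

```text
(array([505.11423341, -19.36270412, 214.98259902]), array([-0.08804797,  0.0880232 ,  0.70162994, -0.70158028])) 2.9
```

View pics/w1.png

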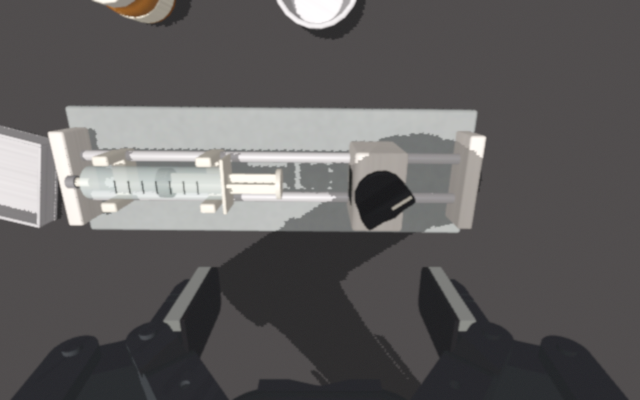

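Run:
```python
from h import *
i=cv2.imread("pics/w1.png")
g=np.clip((i.astype(float)/255)**0.5*255,0,255).astype(np.uint8)
crop(g[:,:,::-1],260,120,430,245,4.7,"pics/w1c.png")
```

```text
(no output)
```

View pics/w1c.png

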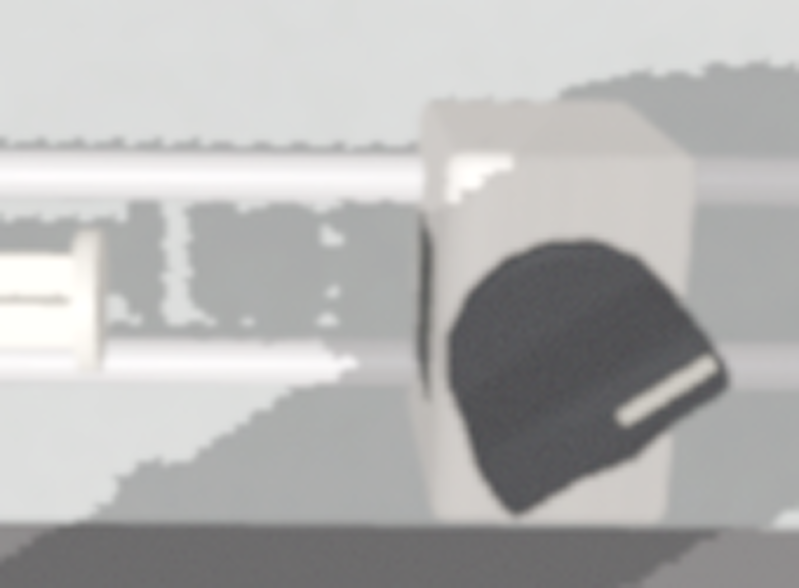

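Run:
```python
from h import *
d=np.load("w1.npz");po=(d["p"],d["q"]); c=vision.camera("wrist")
f=lambda u,v,z:unproj(c,(260+(u+.5)/4.7-.5,120+(v+.5)/4.7-.5),z,po)
a,b=f(622,417,119),f(714,363,119); print("ptr",a,b,np.degrees(np.arctan2(*(b-a)[1::-1])))
a,b=f(517,513,119),f(727,383,119); print("edge",a,b,np.linalg.norm(b-a),np.degrees(np.arctan2(*(b-a)[1::-1])))
C=[f(447,156,78),f(693,156,78),f(667,520,78),f(435,520,78)]
print("block",np.round(C,1),np.mean(C,0))
C=np.array(C);print("sizes",np.linalg.norm(np.diff(C,axis=0),axis=1))
print("disc",f(103,232,50),f(103,370,50),f(103,301,50))
w=lambda u,v,z:unproj(c,(u,v),z,po)
cs=[w(69,106,12),w(475,109,12),w(460,233,12),w(93,231,12)];print("plate",np.round(cs,1))
s=cv2.minAreaRect(np.array(cs,np.float32)[:,:2]);print(s)
```

```text
ptr [485.57129842 -69.41942308 119.        ] [490.80164999 -84.74927859 119.        ] -71.16101216316454
edge [473.68416422 -50.31174348 119.        ] [487.08469706 -86.16212719 119.        ] 38.273023036651395 -69.50473444737852
block [[523.6 -54.   78. ]
 [513.1 -95.2  78. ]
 [446.5 -79.   78. ]
 [457.2 -37.1  78. ]] [485.10159595 -66.29756916  78.        ]
sizes [42.53600095 68.4846207  43.22349307]
disc [519.45362482  12.14446863  50.        ] [492.4664311   20.01317973  50.        ] [506.14931906  16.02354463  50.        ]
plate [[ 621.7  199.4   12. ]
 [ 522.5 -179.1   12. ]
 [ 395.4 -149.2   12. ]
 [ 495.7  235.8   12. ]]Traceback (most recent call last):
  File "<stdin>", line 12, in <module>
cv2.error: OpenCV(4.12.0) /io/opencv/modules/imgproc/src/convhull.cpp:143: error: (-215:Assertion failed) total >= 0 && (depth == CV_32F || depth == CV_32S) in function 'convexHull'
```

Run:
```python
from h import *
th=np.radians(-70.3-90); z=np.array([np.cos(th),np.sin(th),0]);y=np.array([0,0,-1.]);x=np.cross(y,z)
q=R2q(np.array([x,y,z]).T); C=np.array([485.3,-66.2])
arm.reach([*C,150],q); print(arm.current_joints().round(3) )
c,po=snap("wrist");cv2.imwrite("pics/w2.png",c["color"][:,:,::-1]); np.savez("w2.npz",p=po[0],q=po[1])
print(po,arm.current_time_s(),arm.current_force(),arm.current_wrist_torque())
```

```text
[ 0.278 -0.255 -0.335  0.    -1.491  0.068]
(array([485.5788568 , -65.9950321 , 150.45096726]), array([-0.40626755,  0.40664873,  0.57870635, -0.57851746])) 3.8583 [-0.940806    0.81713396 -0.80626636] [ 0.04190025 -0.00054381  0.01546747]
```

View pics/w2.png

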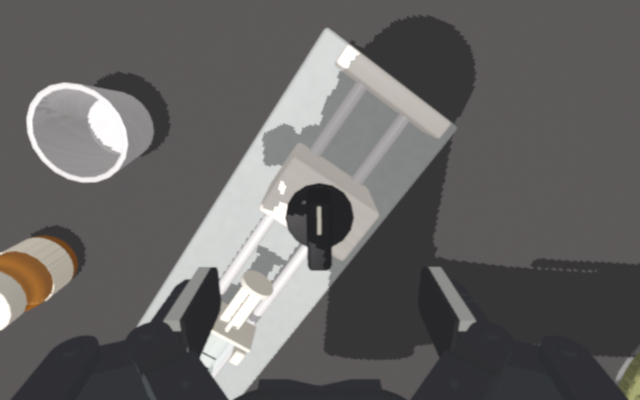

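The bar is centred at u≈319 and vertical in the image, so alignment is good. Now I'll descend and grip.

Run:
```python
from h import *
p=np.array(arm.current_tcp_pos())
print(arm.line_to([485.3,-66.2,92.5],vel=60,contact_N=8)); print(arm.current_tcp_pos(),arm.current_force(),arm.current_wrist_torque())
arm.close(); arm.hold(.2)
print(arm.current_tcp_pos(),arm.current_force(),arm.current_wrist_torque(),arm.current_opening(),arm.current_joints(),arm.current_time_s())
c,po=snap("wrist");cv2.imwrite("pics/w3.png",c["color"][:,:,::-1])
c,_=snap("top");crop(c["color"],295,205,480,310,4.3,"pics/t3.png")
```

```text
False
[485.61852741 -66.19030198  93.02469242] [-0.34830752  0.26667355 -0.10051518] [ 0.00154062 -0.0293697   0.00078229]
[485.57761008 -66.09584695  92.71742383] [1.04137225 0.63694282 0.46001361] [ 0.23713922 -0.53772588  0.06310513] 0.14867313840732554 [ 2.77332699e-01 -2.34613272e-01 -4.23136173e-01  5.03989544e-05
 -1.38152922e+00  6.66018656e-02] 5.8167
```

View pics/w3.png

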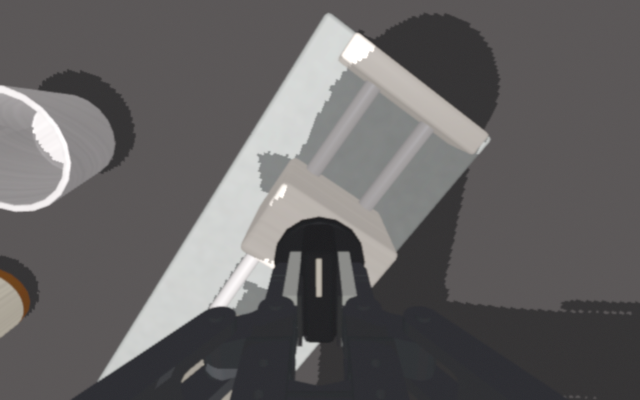

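Run:
```python
from h import *
yh=np.array([np.cos(np.radians(75.35)),np.sin(np.radians(75.35)),0]); xh=np.array([yh[1],-yh[0],0])
p=np.array(arm.current_tcp_pos())
for s in (6,25,46):
    r=arm.line_to(np.array([485.3,-66.2,92.5])+yh*s,vel=30,contact_N=14)
    t=np.array(arm.current_tcp_pos());f=np.array(arm.current_force()); print(s,r,((t-p)@yh).round(2),((t-p)@xh).round(2),"F y,x,z",(f@yh).round(2),(f@xh).round(2),f[2].round(2),np.round(arm.current_wrist_torque(),2),arm.current_time_s())
    if r: break
c,_=snap("top");crop(c["color"],295,205,480,310,4.3,"pics/t4.png")
c,po=snap("scene");crop(c["color"],235,95,375,215,5,"pics/s4.png")
```

```text
6 False 5.36 -0.07 F y,x,z -3.54 1.77 0.94 [-1.66 -0.38 -0.02] 6.2667
25 False 24.87 -0.04 F y,x,z -2.87 2.8 2.59 [-1.43 -0.6   0.02] 7.05
46 False 45.89 0.0 F y,x,z -3.67 3.35 3.75 [-1.54 -0.86  0.05] 7.9
```

View pics/t4.png

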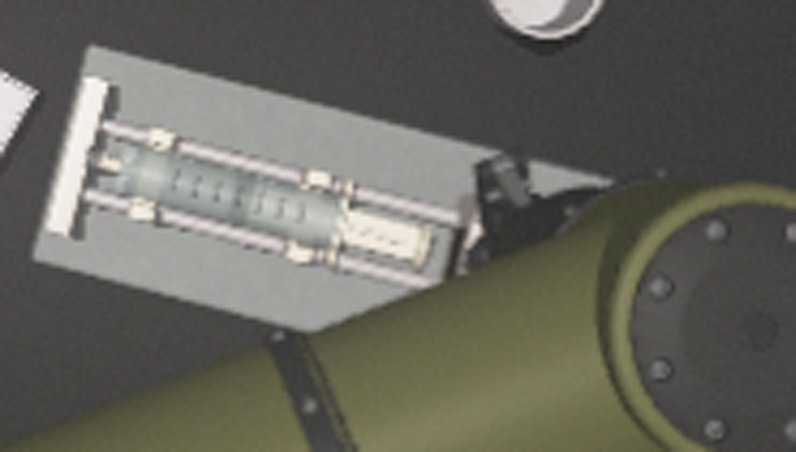

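View pics/s4.png

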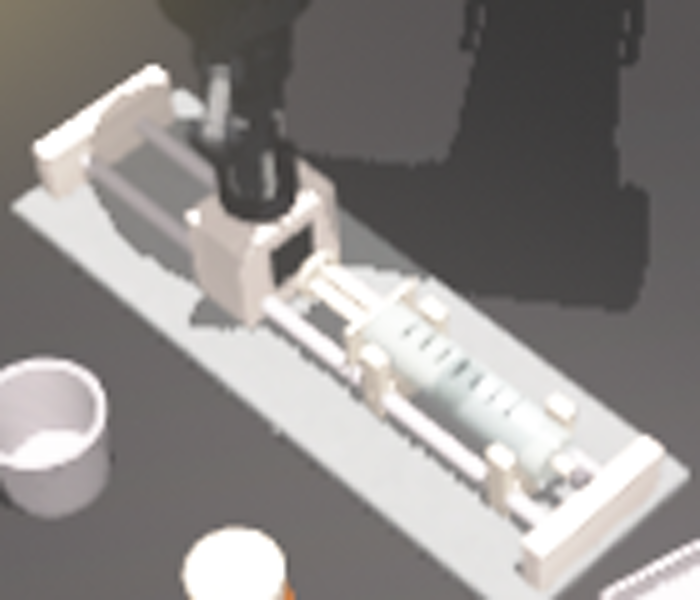

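Run:
```python
from h import *
yh=np.array([np.cos(np.radians(75.35)),np.sin(np.radians(75.35)),0]); xh=np.array([yh[1],-yh[0],0])
p0=np.array([485.58,-66.10,92.7])
def go(s,v,n):
    r=arm.line_to(np.array([485.3,-66.2,92.5])+yh*s,vel=v,contact_N=n)
    t=np.array(arm.current_tcp_pos());f=np.array(arm.current_force()); print(s,r,((t-p0)@yh).round(2),"F y,x,z",(f@yh).round(2),(f@xh).round(2),f[2].round(2),np.round(arm.current_wrist_torque(),2),round(arm.current_time_s(),2)); return r,f@yh
r,_=go(53,15,7)
s=54
while not r and s<70:
    r,f=go(s,5,5)
    if f<-8: break
    s+=1
```

```text
53 False 52.77 F y,x,z -3.71 3.64 3.2 [-1.64 -0.92  0.06] 8.62
54 False 53.69 F y,x,z -3.4 4.76 3.86 [-1.76 -0.9   0.01] 8.97
55 False 54.67 F y,x,z -4.55 4.13 4.12 [-1.72 -0.92  0.02] 9.32
56 False 55.68 F y,x,z -3.71 3.61 4.37 [-1.78 -0.96 -0.01] 9.67
57 False 56.66 F y,x,z -3.86 3.68 4.17 [-1.8  -0.87 -0.02] 10.02
58 False 57.66 F y,x,z -5.21 3.77 3.28 [-1.78 -0.95 -0.01] 10.37
59 False 58.66 F y,x,z -4.33 3.61 4.3 [-1.8 -0.9 -0. ] 10.72
60 False 59.66 F y,x,z -4.01 2.64 3.86 [-1.81 -1.03  0.03] 11.07
61 False 60.67 F y,x,z -4.75 4.01 4.2 [-1.81 -0.98  0.  ] 11.42
62 False 61.65 F y,x,z -3.89 2.53 4.03 [-1.82 -0.97 -0.  ] 11.77
63 False 62.67 F y,x,z -3.58 3.61 4.35 [-1.8  -1.02  0.07] 12.12
64 False 63.63 F y,x,z -3.73 3.72 3.11 [-1.88 -0.95  0.03] 12.47
65 False 63.91 F y,x,z -6.13 4.97 2.71 [-2.7  -0.87  0.03] 12.82
66 False 64.21 F y,x,z -8.63 5.49 3.82 [-3.54 -0.72  0.07] 13.17
```

Contact shows clearly: force and moment start to rise at s≈64, and the plunger load is about 5 N, well below 15 N. I'll ease off the load and look.

Run:
```python
from h import *
yh=np.array([np.cos(np.radians(75.35)),np.sin(np.radians(75.35)),0]); xh=np.array([yh[1],-yh[0],0])
p0=np.array([485.58,-66.10,92.7])
for s in (65.2,64.4):
    arm.line_to(np.array([485.3,-66.2,92.5])+yh*s,vel=5)
    t=np.array(arm.current_tcp_pos());f=np.array(arm.current_force()); print(s,((t-p0)@yh).round(2),"F y,x,z",(f@yh).round(2),(f@xh).round(2),f[2].round(2),np.round(arm.current_wrist_torque(),2),round(arm.current_time_s(),2))
print(arm.current_joints())
c,po=snap("scene");crop(c["color"],255,105,345,180,8,"pics/s5.png")
c,_=snap("top");crop(c["color"],295,205,480,310,4.3,"pics/t5.png")
```

```text
65.2 63.98 F y,x,z -7.53 4.21 4.79 [-2.89 -0.85  0.04] 13.47
64.4 63.76 F y,x,z -5.51 4.37 3.46 [-2.12 -0.91 -0.  ] 13.78
[ 3.94272973e-01 -2.00292743e-01 -3.94462109e-01  8.31195556e-04
 -1.37667355e+00 -5.08549563e-02]
```

View pics/s5.png

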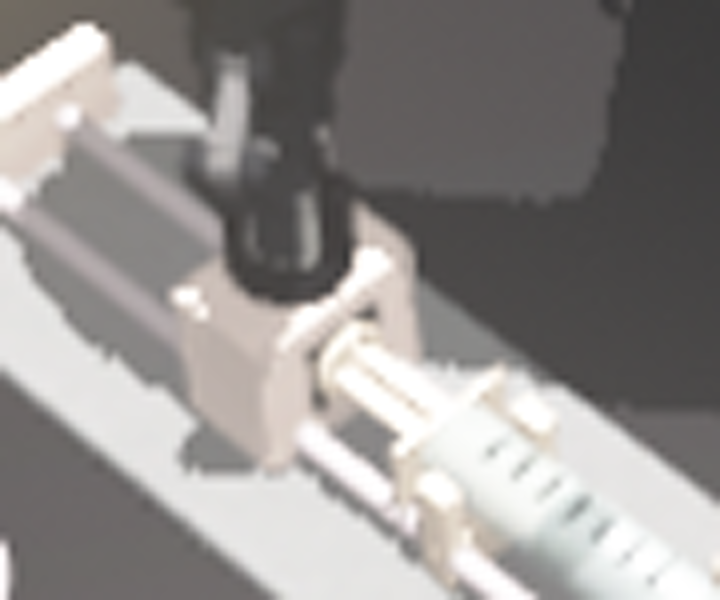

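View pics/t5.png

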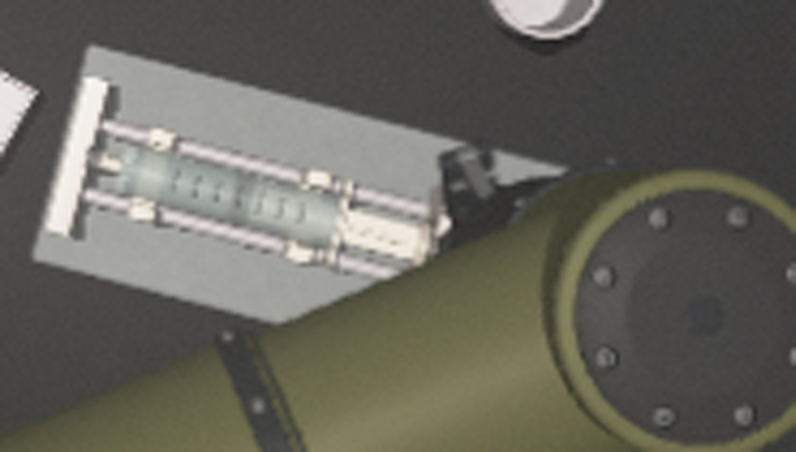

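```bash
cat > t.py <<'E'
from h import *
import json,sys
yh=np.array([np.cos(np.radians(75.35)),np.sin(np.radians(75.35)),0]); xh=np.array([yh[1],-yh[0],0])
p0=np.array([485.58,-66.10,92.7])
def rep(tag):
    m=np.mean([arm.current_wrist_torque() for _ in range(3)],0)
    t=np.array(arm.current_tcp_pos());f=np.array(arm.current_force())
    print(np.round(tag,3),"j6",arm.current_joints()[5].round(4),"Mz",m[2].round(3),"y",((t-p0)@yh).round(2),"x",((t-p0)@xh).round(2),"F",(f@yh).round(1),(f@xh).round(1),f[2].round(1),"t",round(arm.current_time_s(),2),flush=True)
    return m[2],f@yh
E
python3 - <<'E'
from t import *
th=np.radians(-70.3-90); z=np.array([np.cos(th),np.sin(th),0]);y=np.array([0,0,-1.]);x=np.cross(y,z)
q=R2q(np.array([x,y,z]).T)
J=np.array(planner.ik(np.array([485.3,-66.2,92.5])+yh*64.2,q)); print(J.round(4))
np.save("J.npy",J); arm.movej(J); rep(J[5])
for k in range(1,7):
    K=J.copy();K[5]-=.05*k; arm.movej(K); m,f=rep(K[5])
    if m>.12: break
E
```

```text
[ 0.3944 -0.2003 -0.3947  0.     -1.3764 -0.0506]
-0.051 j6 -0.0506 Mz 0.027 y 63.68 x -0.01 F -4.9 3.8 4.2 t 14.13
-0.101 j6 -0.1009 Mz -0.047 y 63.7 x -0.02 F -4.7 4.0 3.6 t 14.38
-0.151 j6 -0.1509 Mz -0.089 y 63.71 x 0.01 F -3.6 3.9 2.8 t 14.63
-0.201 j6 -0.2009 Mz -0.019 y 63.72 x 0.02 F -4.2 3.9 3.9 t 14.88
-0.251 j6 -0.2509 Mz -0.071 y 63.74 x 0.07 F -3.6 4.8 3.6 t 15.13
-0.301 j6 -0.3009 Mz 0.003 y 63.76 x 0.06 F -4.6 4.3 2.6 t 15.38
-0.351 j6 -0.3509 Mz -0.034 y 63.77 x 0.1 F -3.1 4.0 3.9 t 15.63
```

Run:
```python
from t import *
J=np.load("J.npy")
k=.30
while k<2.1:
    k+=.03
    K=J.copy();K[5]-=k; arm.movej(K); m,f=rep(K[5])
    if abs(m)>.15 or abs(f)>9: break
```

```text
-0.381 j6 -0.3808 Mz -0.005 y 63.78 x 0.1 F -3.7 3.6 4.0 t 15.88
-0.411 j6 -0.4108 Mz -0.003 y 63.79 x 0.11 F -4.3 5.4 3.0 t 16.13
-0.441 j6 -0.4408 Mz -0.031 y 63.8 x 0.13 F -3.9 4.9 3.2 t 16.38
-0.471 j6 -0.4708 Mz -0.011 y 63.79 x 0.14 F -3.5 4.6 3.8 t 16.63
-0.501 j6 -0.5008 Mz -0.055 y 63.81 x 0.14 F -3.8 4.3 3.9 t 16.88
-0.531 j6 -0.5308 Mz -0.112 y 63.82 x 0.17 F -4.1 5.1 3.4 t 17.13
-0.561 j6 -0.5608 Mz -0.025 y 63.78 x 0.15 F -4.3 5.2 2.3 t 17.38
-0.591 j6 -0.5908 Mz 0.035 y 63.83 x 0.2 F -3.2 4.7 2.7 t 17.63
-0.621 j6 -0.6208 Mz -0.013 y 63.81 x 0.19 F -4.1 5.3 3.7 t 17.88
-0.651 j6 -0.6508 Mz -0.096 y 63.83 x 0.22 F -4.2 4.1 2.4 t 18.13
-0.681 j6 -0.6808 Mz 0.002 y 63.83 x 0.21 F -5.0 4.5 3.1 t 18.38
-0.711 j6 -0.7108 Mz -0.015 y 63.84 x 0.24 F -3.9 5.0 3.4 t 18.63
-0.741 j6 -0.7408 Mz -0.014 y 63.8 x 0.25 F -3.5 6.3 3.1 t 18.88
-0.771 j6 -0.7708 Mz -0.031 y 63.83 x 0.25 F -4.7 5.5 2.9 t 19.13
-0.801 j6 -0.8008 Mz -0.053 y 63.82 x 0.26 F -4.0 6.0 2.9 t 19.38
-0.831 j6 -0.8308 Mz 0.043 y 63.81 x 0.25 F -4.4 4.7 3.0 t 19.63
-0.861 j6 -0.8608 Mz -0.012 y 63.81 x 0.28 F -3.9 5
[... 1481 characters left out ...]
-0.015 y 63.7 x 0.51 F -4.6 6.1 1.7 t 25.63
-1.581 j6 -1.5808 Mz -0.033 y 63.7 x 0.53 F -4.5 6.9 2.9 t 25.88
-1.611 j6 -1.6108 Mz -0.039 y 63.72 x 0.54 F -5.9 6.7 2.4 t 26.13
-1.641 j6 -1.6408 Mz -0.051 y 63.71 x 0.53 F -4.6 7.1 2.1 t 26.38
-1.671 j6 -1.6708 Mz -0.025 y 63.67 x 0.51 F -4.1 6.7 1.7 t 26.63
-1.701 j6 -1.7008 Mz -0.033 y 63.68 x 0.55 F -4.7 6.3 2.4 t 26.88
-1.731 j6 -1.7308 Mz -0.037 y 63.66 x 0.57 F -5.1 6.1 2.3 t 27.13
-1.761 j6 -1.7608 Mz -0.019 y 63.65 x 0.55 F -5.4 6.8 1.2 t 27.38
-1.791 j6 -1.7908 Mz 0.053 y 63.66 x 0.55 F -5.0 6.5 1.7 t 27.63
-1.821 j6 -1.8208 Mz -0.032 y 63.64 x 0.53 F -4.6 6.8 1.8 t 27.88
-1.851 j6 -1.8504 Mz 0.269 y 63.64 x 0.54 F -5.2 7.1 2.0 t 28.13
```

Run:
```python
from t import *
J=np.load("J.npy")
for a in [-1.859,-1.867,-1.875,-1.89,-1.91]:
    K=J.copy();K[5]=a; arm.movej(K); m,f=rep(a)
```

```text
-1.859 j6 -1.8585 Mz 0.295 y 63.63 x 0.56 F -5.3 7.4 1.4 t 28.38
-1.867 j6 -1.8665 Mz 0.337 y 63.65 x 0.55 F -4.7 7.2 3.1 t 28.63
-1.875 j6 -1.8745 Mz 0.344 y 63.65 x 0.54 F -4.8 7.2 1.5 t 28.88
-1.89 j6 -1.8895 Mz 0.284 y 63.62 x 0.56 F -4.9 6.3 2.2 t 29.13
-1.91 j6 -1.9096 Mz 0.338 y 63.61 x 0.54 F -5.8 6.9 2.2 t 29.38
```

Run:
```python
from t import *
J=np.load("J.npy")
for a in list(np.linspace(-1.91,-2.63,7))[1:]:
    K=J.copy();K[5]=a; arm.movej(K); m,f=rep(a)
```

```text
-2.03 j6 -2.0303 Mz 0.183 y 63.57 x 0.59 F -5.3 6.8 1.9 t 29.63
-2.15 j6 -2.1503 Mz 0.133 y 63.51 x 0.59 F -5.1 7.6 2.4 t 29.88
-2.27 j6 -2.2703 Mz 0.144 y 63.49 x 0.6 F -5.9 7.5 1.7 t 30.13
-2.39 j6 -2.3903 Mz 0.168 y 63.45 x 0.59 F -5.8 7.5 1.4 t 30.38
-2.51 j6 -2.5104 Mz 0.139 y 63.38 x 0.62 F -6.2 6.9 2.5 t 30.63
-2.63 j6 -2.6303 Mz 0.137 y 63.33 x 0.6 F -6.0 7.4 2.3 t 30.88
```

Torque dropped during the larger steps. That could be joint overshoot or slip, so I'll check the pointer relative to the fingers.

Run:
```python
from t import *
rep(0)
c,po=snap("wrist");cv2.imwrite("pics/w6.png",c["color"][:,:,::-1])
a=cv2.imread("pics/w3.png")[200:350,260:380];b=cv2.imread("pics/w6.png")[200:350,260:380]
cv2.imwrite("pics/cmp.png",cv2.resize(np.hstack([a,b]),None,fx=3.3,fy=3.3,interpolation=cv2.INTER_CUBIC))
```

```text
0 j6 -2.6303 Mz 0.137 y 63.33 x 0.6 F -6.0 7.4 2.3 t 30.88
```

View pics/cmp.png

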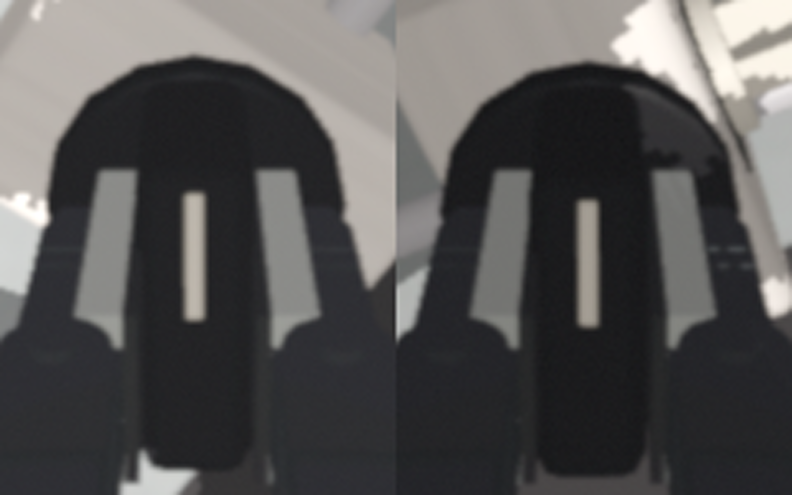

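The pointer stayed vertical between the pads, so there was no slip. I'll release, lift and check.

Run:
```python
from t import *
arm.open_gripper(); arm.hold(.2); rep(1); print(arm.current_opening())
p=np.array(arm.current_tcp_pos()); arm.line_to([p[0],p[1],150],vel=100)
c,po=snap("wrist");cv2.imwrite("pics/w7.png",c["color"][:,:,::-1]);np.savez("w7.npz",p=po[0],q=po[1])
# look like w1
d=np.load("w1.npz")
arm.line_to([p[0],p[1],215],vel=150); arm.reach(d["p"],d["q"])
c,po=snap("wrist");cv2.imwrite("pics/w8.png",c["color"][:,:,::-1]);np.savez("w8.npz",p=po[0],q=po[1]);print(po,arm.current_time_s())
i=c["color"]; g=np.clip((i.astype(float)/255)**0.5*255,0,255).astype(np.uint8)
crop(g,210,120,380,245,4.7,"pics/w8c.png")
```

```text
1 j6 -2.63 Mz 0.008 y 64.01 x -0.25 F -0.2 -0.9 0.6 t 31.83
0.997703927237371
(array([505.10695583, -19.33934818, 214.93757445]), array([-0.08814474,  0.08809678,  0.70162958, -0.70155926])) 36.25
```

View pics/w8c.png

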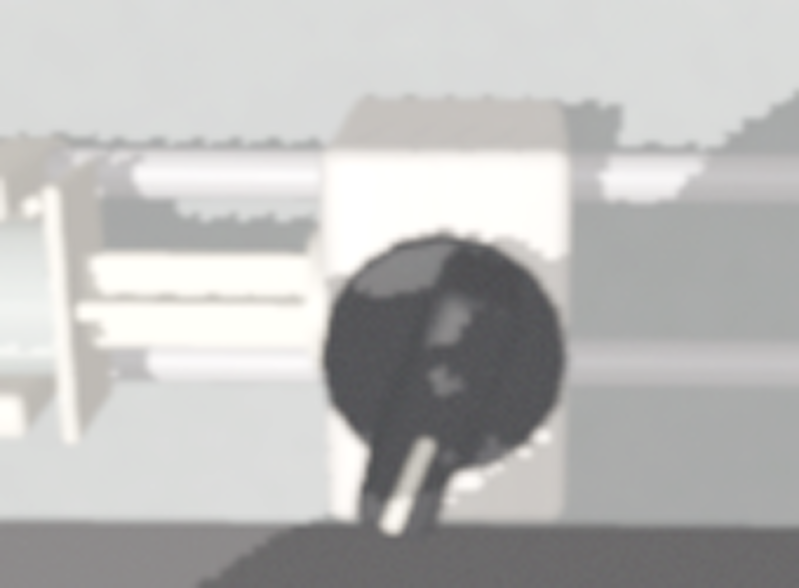

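View pics/w7.png

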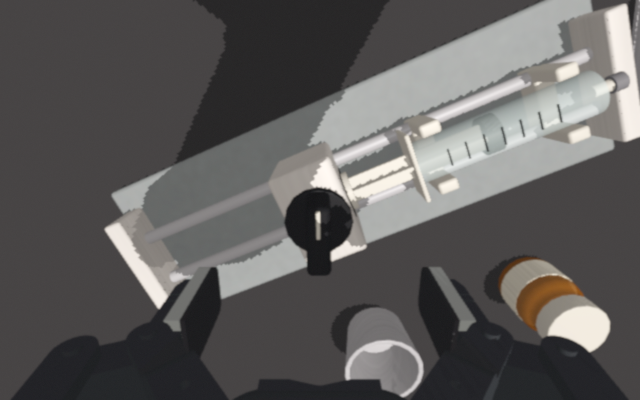

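View pics/w8.png

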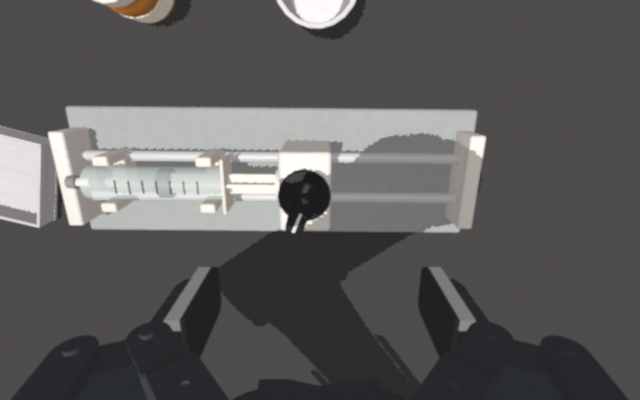

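Run:
```python
from h import *
c=vision.camera("wrist")
d=np.load("w8.npz");po=(d["p"],d["q"])
f=lambda u,v,z,o=210:unproj(c,(o+(u+.5)/4.7-.5,120+(v+.5)/4.7-.5),z,po)
C=[f(325,152,78),f(570,152,78),f(562,520,78),f(333,520,78)];m=np.mean(C,0)
yh=np.array([np.cos(np.radians(75.35)),np.sin(np.radians(75.35)),0])
print(m,"slid",(m-np.array([485.1,-66.3,78]))@yh)
a,b=f(427,440,119),f(393,530,119);v=b-a;an=np.degrees(np.arctan2(v[1],v[0]));print("ptr",an,"turn",(an+70.7))
# plunger comparison between w1 and w8
A=cv2.imread("pics/w1.png",0)[150:225,60:278].astype(np.float32);B=cv2.imread("pics/w8.png",0)[150:225,60:278].astype(np.float32)
for x0,x1,n in [(165,217,"plunger"),(0,60,"front"),(85,115,"piston")]:
    print(n,cv2.phaseCorrelate(A[:,x0:x1].copy(),B[:,x0:x1].copy()))
z=np.hstack([cv2.resize(X,None,fx=3.2,fy=3.2,interpolation=cv2.INTER_CUBIC).T for X in []]) if 0 else np.vstack([A,B])
cv2.imwrite("pics/pl.png",cv2.resize(z,None,fx=3.5,fy=3.5,interpolation=cv2.INTER_CUBIC))
```

```text
[500.83377849  -5.85533881  78.        ] slid 62.458823416850976
ptr 145.39310162961834 turn 216.09310162961833
plunger ((-0.04502336490865133, 0.534144310485928), 0.9921929689101231)
front ((-0.014774171369769107, 0.5242953066178373), 1.0064939366446601)
piston ((-0.03747362014336986, 0.5178579191023402), 0.9883191697862413)[ WARN:0@0.612] global loadsave.cpp:1063 imwrite_ Unsupported depth image for selected encoder is fallbacked to CV_8U.
```

View pics/pl.png

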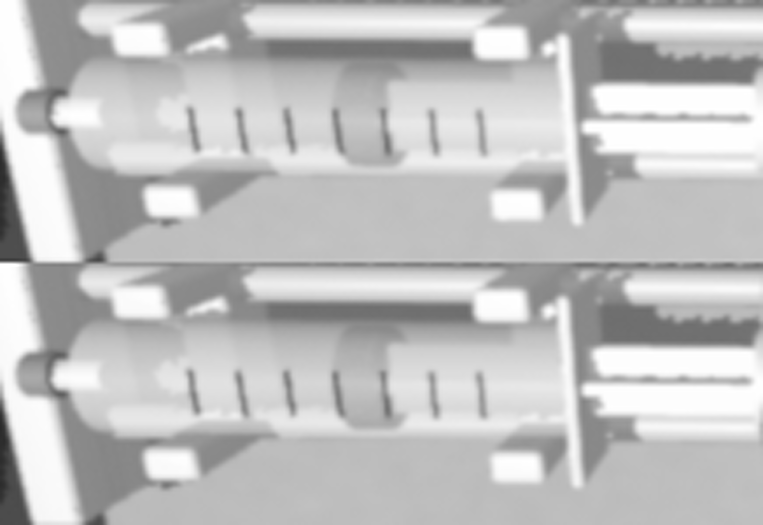

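```bash
python3 -c "
from h import *
print(arm.current_force(),arm.current_time_s()); print(arm.hand_in())"
```

```text
[-0.60273974 -1.13820527  0.25587107] 36.3
the job is handed in; nothing more can be done
None
```

The pusher block is locked against the plunger with an eighth of a turn past the bite, and I handed the job in at 36.3 s. Nothing was touching the robot at that point.

- **Slide:** I gripped the knob bar and slid the block about 63 mm until the force rose above the 4 N of sliding friction. The plunger took about 5 N at most, against the 15 N needed to move it, and I then eased the push off.
- **Lock:** The knob bit after about 1.79 rad of clockwise turning. I gave it another 0.785 rad from there, with about 1° of uncertainty in where the bite began, then released and backed away.

**Last checks**
- **Plunger:** Before and after pictures show it moved less than 0.1 pixel along its axis, so it was not pushed in.
- **Block position:** By vision it slid 62.5 mm, against a measured gap of 62.4 mm. The arm itself travelled about 63.8 mm, and I put the difference down to give in the grip and arm.
- **Knob angle:** The pointer stayed aligned with the fingers before and after release, so the grip did not slip. A rough reading from the final picture gives 144° of turn against 148° from the joint. I trust the joint more, because the pointer is only a few pixels long in that picture.
- **Torque:** It read lower, about 0.14 N m instead of 0.31, after each of the last large steps. I took this as the joint overshooting and settling back by about 0.01 rad.
- **Bystanders:** The jar, pot and dish looked unmoved in the last picture.

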